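Load a fuse carrier and unlatch it from its loading stand

ROBOT

A 7-joint arm with a two-finger parallel gripper is mounted at the origin on the work surface; the furniture and walls round the work are solid. World frame = base frame: x ahead of the robot, y to its left, z up, the work surface at z = 0. Lengths are in m, angles in rad, forces in N, time in s.
With the tool pointing down it reaches from about 0.4 to 0.75 m from the base axis. Payload 19.5 kg.
Tool frame: the origin (TCP) lies at the very end of the fingers, on their centre line; the grasp point (between the pads) lies 19 mm behind it (grasp_offset is the z of the grasp point in the tool frame, in m); z points along the fingers, y is the direction in which the jaws open and shut (so a half turn about z gives the same grasp; the last joint's range is limited). The gripper opens to 85 mm and grips with 20 to 120 N. Pads are 22 mm wide; open, the fingers measure 114 mm over their backs; the gripper's body (76 mm by 85 mm) begins 54 mm behind the grasp point. The pads swing forward as they close: fully open they stand 13 mm farther back than shut.
Start: joints at [1.287, 0.707, -0.028, 1.485, 0.022, 0.951, -0.075], TCP at [0.138, -0.558, 0.231] pointing down, gripper open.
Joint ranges: [-2.71, 2.71], [-0.32, 2.16], [-1.57, 1.52], [0, 2.45], [-1.46, 4.6], [0, 2.02], [-2.83, 2.83]. Speed limits (rad/s): [1.89, 1.89, 2.57, 2.57, 3.01, 3.01, 3.01].

INTERFACE

Orientations are given as a rotation vector (axis times angle).
In Python, from cell import * gives the robot as it stands.
- The arm moves only by the shell command python3 -m jog 'ROWS' [FORCE]. ROWS is text: rows parted by semicolons, each of 7 numbers parted by spaces: the closure in counts, from 0 (fully open) to 255 (shut), then the shift along the world's x, y, z in mm, then the turn, a rotation vector about the world's x, y, z in rad. In form: hand dx dy dz ax ay az; .... A call has 1 to 12 rows; each row shifts and turns the commanded pose from where the row before left it; what a row does not reach is not made up. A row lasts 1/10 s, in which the tool goes at most 50 mm and 8.59 degrees, less where a joint would pass 70% of its speed; a pose out of reach is approached as far as the arm can. A call with a gripper value outside its range is refused whole. The fingers move at their own pace and stop on an object; FORCE is the grip in N (left out, the last holds). Time passes only in rows, so rows that do not move let the fingers close. It gives the time, the measured TCP pose, the force and the opening at its end, in the units of the state.
- get_obs(): the state, without advancing time (a new reading comes with each control period).
- snapshot(name): name is "scene" or "top" or "wrist"; returns a dict with "image" (420x560x3 uint8, blue, green, red), "camera_matrix" (3x3 intrinsics, pixels), "rvec" (rotation vector, rad) and "tvec" (3), from world to camera coordinates, as OpenCV has them; the wrist camera has in their place "tool_from_camera" (4x4, takes a point from camera to tool coordinates, whose origin is the TCP and whose axes are the flange's). Camera axes: x right, y down, z forward; pixel columns grow to the right and rows downward; lengths in m; the calibration is good to about 2 mm. A picture is of the moment at which its call begins: read the wrist's pose just before it. There is no depth.
- finish_job(): hands the job in, once; it reports no verdict.
The state is a dict: "t": time; "joints": joint angles; "qd": joint speeds; "tau": joint torques, N m; "tool_pos": TCP position; "tool_rot": TCP orientation; "ft_force": force on the tool from outside, world axes, zero at the start; "wrist_torque": the same for the moment, N m; "width": opening from 0.0 (shut) to 1.0 (fully open).
Only numpy, scipy, OpenCV 4.12 (cv2) and the standard library are available. Lean on these libraries where they do the work, as an engineer would, in place of code of your own. Each camera call takes 0.05 s, during which the arm holds its last target.

TASK

Lay the long fuse link level in the two V saddles of the fuse carrier while the carrier stands latched in its loading stand, and let go of it; leave the short fuse link in its rest. Then squeeze the carrier's two side catches together between the fingers and lift the carrier, with the fuse lying in it, straight up, 8 cm or more clear of the stand. Finish while still holding it there, level and still, by the squeezed catches; do not put it down.

Things in the scene. Friction and masses are not known exactly. Their poses are not given: they have to be found in the camera images.
- fuse_long_center (a point): centre of the long fuse link: a white ceramic tube (20 mm diameter) with two bright steel end caps (22 mm diameter, each 38 mm long), 130 mm long overall, about 0.14 kg; the bare ceramic middle is 54 mm long. Its x axis runs along the tube, both ends are alike. At the start it lies level in one of the two rows of the spares rest, its axis 40 mm above the bench.
- fuse_short_center (a point): centre of the short fuse link, the same but only 90 mm long (caps 28 mm, ceramic middle 34 mm); it lies in the other row of the spares rest, parallel to the long one and 84 mm beside it, and stays there.
- rest: spares rest, fixed: a grey plate 110 x 124 x 6 mm with two rows of aluminium V saddles along its x axis, rows at y = +42 and -42 mm, saddles at x = +38 and -38 mm (10 mm thick, 39 mm wide, tops 44 mm above the bench). Origin at the centre of its underside on the bench, z up. Which row holds the long fuse varies, and so does whether rest or stand is on the left.
- stand: loading stand, fixed: a grey steel plate 176 x 108 x 8 mm with locating blocks and two keeper lips; origin at the centre of its underside on the bench, z up. The carrier stands on the plate, 8 mm above the bench, its axes parallel to the stand's. The keeper lips lie over the catch hooks either side (|y| 30 to 48 mm, |x| up to 16 mm, top 22.5 mm above the bench).
- carrier: fuse carrier, loose, about 0.24 kg, latched in the stand: grey plastic cradle 150 mm long (x) and 36 mm wide (y), 67 mm tall. Origin at the centre of its underside, x along the fuse it takes, y from catch to catch, z up. Two V saddles at x = +48 and -48 mm (10 mm thick, 43 mm wide, tops 67 mm above the origin); end plates 140 mm apart inside (5 mm play at either end of the long fuse) up to 60 mm above the origin.
- saddle_mid (a point): where the centre of the long fuse belongs when it lies in the saddles: on the carrier's axis, 63 mm above its underside (71 mm above the bench while latched). Axes as the carrier's.
- catch_mid (a point): point midway between the two black catch plates at the height to pinch them, 41 mm above the carrier's underside (49 mm above the bench while latched). Axes as the carrier's; fingers close along y. Plates 32 mm wide (x), outer faces 56 mm apart at rest, 44 mm squeezed, tops 42.5 mm and the lips beside them 14.5 mm above the underside; the top of a lying fuse is 74 mm above it.
- catch_left (a joint): inward travel of the catch on the carrier's +y side, m: 0 out (its hook under the stand's lip), 0.006 fully squeezed; the hook is clear of the lip from 0.0045 on (count it squeezed only beyond that). Spring: 3 N out, 6 N squeezed, against a firm stop.
- catch_right (a joint): the same for the catch on the carrier's -y side.
- stand_seat (a point): centre of the stand's plate top, 8 mm above the bench, where the carrier's origin is while it is latched.

How it is judged:
By the outcome, as a careful person would: the job done as asked, in the order asked, and still so for the second after the job is handed in, while the arm keeps its last pose, push and grip.
It also fails if it takes over 48 s, if anything falls off the work surface, if the arm or the gripper's body presses on something with over 40 N, if the wrist force passes 120 N, or if a joint passes its speed limit or range.

## Working session

There is one attempt and no reset: what is moved stays moved. The work goes in short steps, Python scripts to look and compute and a shell command to move; the robot and the scene stay as the last step left them, time stands still between calls to the robot, and variables do not carry over. Pictures are saved under pics/ and viewed, and the job is handed in when it is done.

```bash
ls; mkdir -p pics; python3 - <<'E'
from cell import *
import cv2
o=get_obs();print(o)
for n in ["scene","top","wrist"]:
    s=snapshot(n);cv2.imwrite(f"pics/{n}0.png",s["image"])
    print(n,{k:v for k,v in s.items() if k!="image"})
E
```

```text
pics
{'t': 0.0, 'joints': array([ 1.2873365 ,  0.70710038, -0.02765472,  1.48500229,  0.02203556,
        0.95089823, -0.07548709]), 'qd': array([ 3.07590050e-04, -1.35282705e-04,  4.14071411e-04, -9.04558520e-04,
       -1.36709521e-05,  1.22653870e-03,  1.35738266e-03]), 'tau': array([ 1.29574772e-03, -8.83215594e+01,  1.23508047e+00, -2.36168307e+01,
        1.69124384e-02,  6.48180605e-03,  3.61861350e-05]), 'tool_pos': array([ 0.13760598, -0.55801719,  0.23082786]), 'tool_rot': array([-3.11757320e+00, -3.78797067e-01,  2.71826992e-04]), 'ft_force': array([ 0.00866578, -0.21069946, -0.09435832]), 'wrist_torque': array([0.01415981, 0.03281054, 0.00301422]), 'width': 0.9982241905520349}
scene {'camera_matrix': array([[488.44419203,   0.        , 287.12327919],
       [  0.        , 488.44419203, 216.537927  ],
       [  0.        ,   0.        ,   1.        ]]), 'rvec': array([ 0.88215574, -2.23014832,  1.40163163]), 'tvec': array([0.45193064, 0.19153488, 0.62146464])}
top {'camera_matrix': array([[407.5829876 ,   0.        , 292.12396203],
       [  0.        , 407.5829876 , 216.42025266],
       [  0.        ,   0.        ,   1.        ]]), 'rvec': array([ 2.11554103, -2.14210745,  0.14414703]), 'tvec': array([0.10281454, 0.53838731, 0.82546241])}
wrist {'camera_matrix': array([[302.62148207,   0.        , 278.15217879],
       [  0.        , 302.62148207, 211.08150526],
       [  0.        ,   0.        ,   1.        ]]), 'tool_from_camera': array([[-4.45798361e-04, -9.51590792e-01, -3.07367478e-01,
         7.85487108e-02],
       [ 9.99999332e-01, -9.63147278e-05, -1.15219039e-03,
        -6.21568003e-04],
       [ 1.06680975e-03, -3.07367786e-01,  9.51590199e-01,
        -1.43598360e-01],
       [ 0.00000000e+00,  0.00000000e+00,  0.00000000e+00,
         1.00000000e+00]])}
```

View pics/scene0.png

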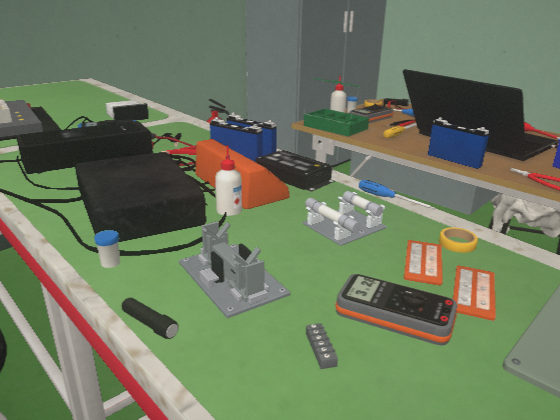

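View pics/top0.png

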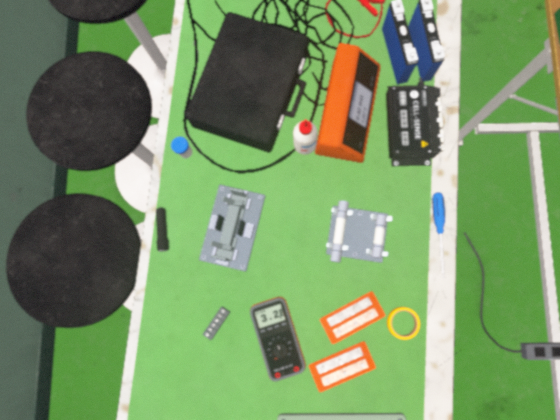

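View pics/wrist0.png

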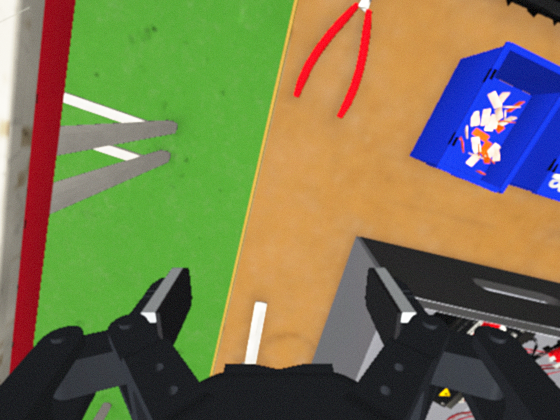

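```bash
cat > h.py <<'E'
import numpy as np, cv2
from cell import *
from scipy.spatial.transform import Rotation as R
def cam(s):
    return s["camera_matrix"],R.from_rotvec(np.ravel(s["rvec"])).as_matrix(),np.ravel(s["tvec"])
def wcam(s,o):
    T=s["tool_from_camera"];Rt=R.from_rotvec(o["tool_rot"]).as_matrix()
    Rwc=Rt@T[:3,:3];p=Rt@T[:3,3]+o["tool_pos"]
    return s["camera_matrix"],Rwc.T,-Rwc.T@p
def back(c,uv,z):
    K,Rm,t=c;d=Rm.T@np.linalg.inv(K)@np.array([uv[0],uv[1],1.]);C=-Rm.T@t
    return C+d*(z-C[2])/d[2]
def proj(c,P):
    K,Rm,t=c;q=(Rm@np.asarray(P,float).T).T+t;q=q@K.T
    return q[...,:2]/q[...,2:]
E
python3 - <<'E'
from h import *
s=snapshot("top");im=s["image"];c=cam(s)
a=im[170:285,185:415];cv2.imwrite("pics/topc.png",cv2.resize(a,None,fx=3.4,fy=3.4,interpolation=cv2.INTER_CUBIC))
for uv in [(233,228),(358,233),(282,340)]: print(uv,back(c,uv,0.03))
print(-c[1].T@c[2]); s=snapshot("scene");c=cam(s);print(-c[1].T@c[2])
a=s["image"][175:315,165:400];cv2.imwrite("pics/scc.png",cv2.resize(a,None,fx=3.4,fy=3.4,interpolation=cv2.INTER_CUBIC))
E
```

```text
(233, 228) [0.51827614 0.22464559 0.03      ]
(358, 233) [ 0.5037851  -0.04453024  0.03      ]
(282, 340) [0.28333166 0.12007912 0.03      ]
[0.40298329 0.07737606 0.9019076 ]
[0.02410289 0.66102392 0.43544419]
```

View pics/topc.png

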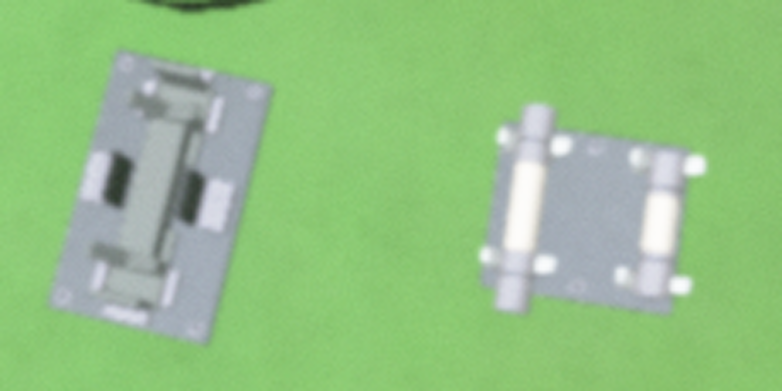

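View pics/scc.png

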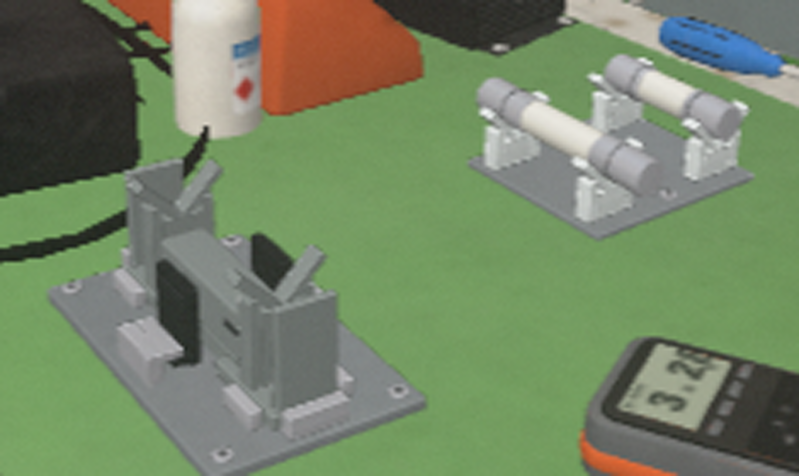

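```bash
python3 - <<'E'
from h import *
from scipy.optimize import least_squares
ct=cam(snapshot("top"));cs=cam(snapshot("scene"))
f=lambda p,o:((np.array(p)+.5)/3.4-.5)+np.array(o)
T=(185,170);S=(165,175)
def fit(name,obs,x0):
    def res(x,full=False):
        r=[]
        for c,P,uv in obs:
            a=x[2];Rz=np.array([[np.cos(a),-np.sin(a),0],[np.sin(a),np.cos(a),0],[0,0,1]])
            r.append(proj(c,Rz@np.array(P)+[x[0],x[1],0])-uv)
        return np.ravel(r)
    q=least_squares(res,x0,loss="soft_l1");print(name,q.x,np.degrees(q.x[2]));print(res(q.x).reshape(-1,2).round(1).tolist())
X,Y,Z=.088,.054,.008
ob=[(ct,(X,Y,Z),f((118,49),T)),(ct,(X,-Y,Z),f((274,86),T)),(ct,(-X,-Y,Z),f((209,343),T)),(ct,(-X,Y,Z),f((50,305),T))]
obs2=[(cs,(-X,-Y,Z),f((427,402),S)),(cs,(X,Y,Z),f((48,293),S))]
fit("stand top",ob,[.5,.22,-.25]);fit("stand both",ob+obs2,[.5,.22,-.25])
X,Y,Z=.055,.062,.006
ob=[(ct,(X,-Y,Z),f((691,150),T)),(ct,(-X,-Y,Z),f((671,313),T)),(ct,(-X,Y,Z),f((481,284),T)),
(ct,(.065,.042,.040),f((538,106),T)),(ct,(-.065,.042,.040),f((512,308),T))]
o2=[(cs,(X,Y,Z),f((470,163),S)),(cs,(-X,Y,Z),f((600,236),S)),(cs,(-X,-Y,Z),f((752,176),S))]
fit("rest top",ob,[.5,-.04,-.14]);fit("rest both",ob+o2,[.5,-.04,-.14])
print(proj(cs,[.138,-.558,.231]),proj(ct,[.138,-.558,.231]))
print(back(cs,(430,120),0),back(cs,(555,150),0))
E
```

```text
stand top [ 0.5242856   0.2293725  -0.24281456] -13.912249220400048
[[-0.0, -0.4], [0.4, -0.8], [0.2, 0.6], [-0.6, 0.4]]
stand both [ 0.52296093  0.22939354 -0.24762845] -14.188064961041317
[[0.2, 0.1], [0.5, -0.0], [-0.1, 1.3], [-0.8, 0.9], [-0.0, -1.3], [-1.2, -1.9]]
rest top [ 0.50455801 -0.04528855 -0.15357161] -8.799005047387087
[[-0.2, -0.4], [0.3, 1.1], [-0.5, 1.5], [0.2, -1.2], [0.2, -0.5]]
rest both [ 0.50390464 -0.04530789 -0.15153775] -8.682473250521433
[[-0.2, -0.2], [0.3, 1.3], [-0.4, 1.9], [0.1, -0.9], [0.3, -0.1], [-1.8, -0.7], [-0.2, 0.2], [0.7, -0.9]]
[652.98458346  99.8159387 ] [731.03838865 456.74436203]
[ 0.76989614 -0.90921547  0.        ] [ 0.35485847 -0.87633605  0.        ]
```

```bash
python3 -m jog '0 44 22 0 0 0 0;0 44 22 0 0 0 0;0 44 22 0 0 0 -0.05;0 20 45 0 0 0 -0.05;0 20 45 0 0 0 -0.05;0 20 45 0 0 0 -0.05;0 20 45 0 0 0 -0.05;0 20 45 0 0 0 -0.05;0 20 45 0 0 0 -0.05;0 20 45 0 0 0 -0.044;0 20 45 0 0 0 0;0 24 44 0 0 0 0' 40
```

```text
t: 1.55
tool_pos: [0.454, -0.0863, 0.2315]
tool_rot: [-3.132, 0.239, -0.0]
ft_force: [0.4, -0.9, 0.3]
width: 1.003
```

```bash
python3 -m jog '0 28 40 0 0 0 0;0 28 42 0 0 0 0;0 0 0 0 0 0 0;0 0 0 0 0 0 0' ; python3 - <<'E'
from h import *
o=get_obs();s=snapshot("wrist");c=wcam(s,o);print(o["tool_pos"],o["joints"].round(2))
im=s["image"].copy()
cv2.imwrite("pics/w1.png",cv2.resize(im,None,fx=1.42,fy=1.42,interpolation=cv2.INTER_CUBIC))
E
```

```text
t: 1.95
tool_pos: [0.5094, -0.0061, 0.231]
tool_rot: [3.133, -0.236, -0.001]
ft_force: [0.1, -0.6, 0.0]
width: 0.999
[ 0.50940014 -0.00606799  0.23099871] [-0.17  0.62  0.22  1.73 -0.17  0.81 -1.6 ]
```

View pics/w1.png

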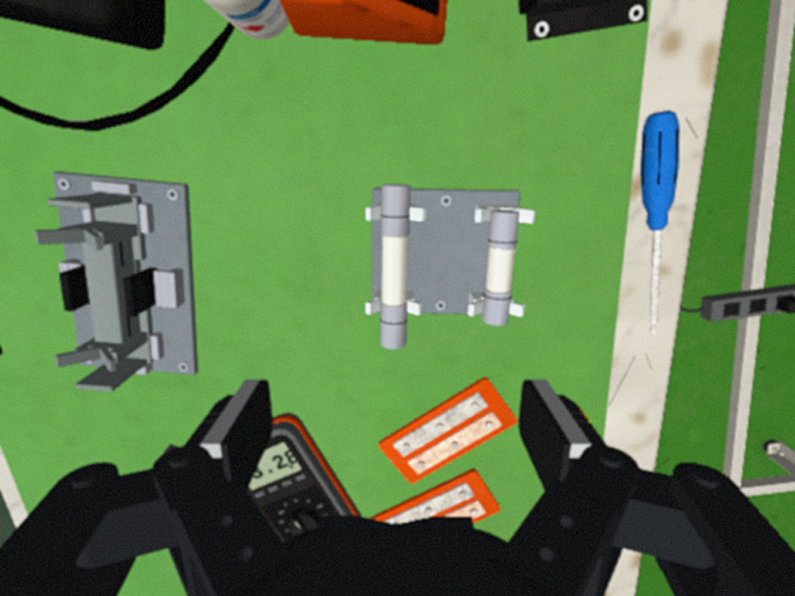

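```bash
python3 - <<'E'
from h import *
im=cv2.imread("pics/w1.png")
o=get_obs();s=snapshot("wrist");im=s["image"]
cv2.imwrite("pics/w1a.png",cv2.resize(im[120:255,245:385],None,fx=4.4,fy=4.4,interpolation=cv2.INTER_CUBIC))
cv2.imwrite("pics/w1b.png",cv2.resize(im[110:285,15:150],None,fx=3.4,fy=3.4,interpolation=cv2.INTER_CUBIC))
E
```

```text
(no output)
```

View pics/w1a.png

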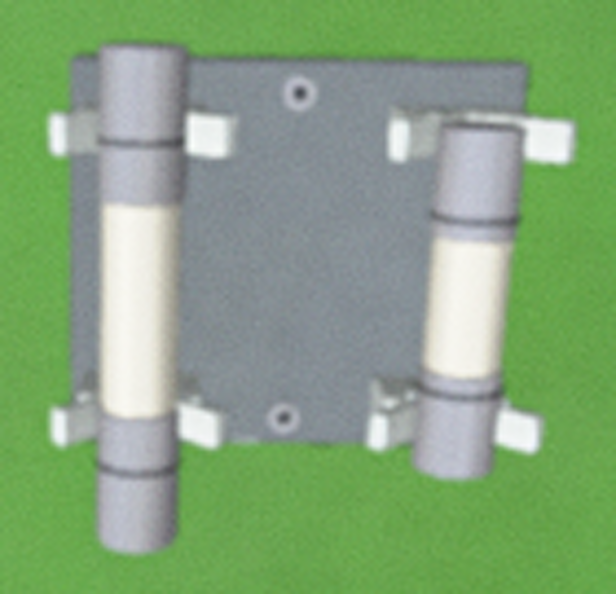

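View pics/w1b.png

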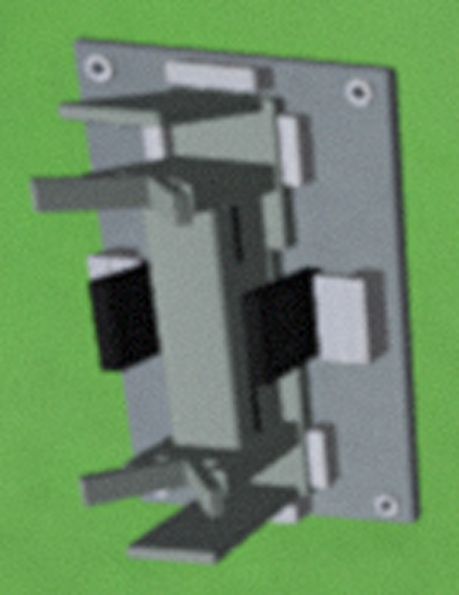

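```bash
python3 - <<'E'
from h import *
o=get_obs();s=snapshot("wrist");c=wcam(s,o)
g=lambda p,k,off:((np.array(p)+.5)/k-.5)+np.array(off)
A=[back(c,g(p,4.4,(245,120)),.05) for p in [(140.5,204),(137,416)]]
print(A,np.mean(A,0),np.linalg.norm(A[0]-A[1]),np.degrees(np.arctan2(*(A[0]-A[1])[[1,0]])))
A=[back(c,g(p,4.4,(245,120)),.05) for p in [(475,238),(462,376)]]
print("short",np.mean(A,0),np.linalg.norm(A[0]-A[1]))
# rest corners z=.006, stand corners z .008
P=[back(c,g(p,4.4,(245,120)),.006)[:2] for p in [(525,63),(72,57)]];print(P)
Q=[back(c,g(p,3.4,(15,110)),.008)[:2] for p in [(77,39),(390,69),(414,520)]];print("stand",Q)
print("c from diag",(Q[0]+Q[2])/2,np.degrees(np.arctan2(*(Q[1]-Q[2])[::-1])),np.linalg.norm(Q[1]-Q[2]),np.linalg.norm(Q[1]-Q[0]))
# bar top: edges at left (147,212)-(172,440), right (219,205)-(242,448)
e=[g(p,3.4,(15,110)) for p in [(160,330),(231,330)]]
for z in (.04,.045,.05,.055,.06):
    a,b=[back(c,q,z)[:2] for q in e]; th=np.radians(-14.1); yv=np.array([-np.sin(th),np.cos(th)]); st=np.array([.5235,.2294])
    print(z,(a-st)@yv,(b-st)@yv)
E
```

```text
[array([ 0.53333302, -0.0088196 ,  0.05      ]), array([0.47943003, 0.00053227, 0.05      ])] [ 0.50638153 -0.00414366  0.05      ] 0.05470822906923404 -9.842530377151222
short [ 0.49490084 -0.08599982  0.05      ] 0.03554138682136811
[array([ 0.54788053, -0.11551516]), array([0.56806951, 0.0046252 ])]
stand [array([0.62071592, 0.25941647]), array([0.59474389, 0.15657009]), array([0.42625889, 0.19955483])]
c from diag [0.52348741 0.22948565] -14.312276573408969 0.17388181080932588 0.10607508648978228
0.04 0.014779210034460252 -0.009318922566581546
0.045 0.011190412142903476 -0.012547950321682296
0.05 0.007601614251346592 -0.015776978076783018
0.055 0.004012816359789761 -0.019006005831883794
0.06 0.0004240184682329309 -0.022235033586984487
```

```bash
python3 -m jog '0 -2 2 -40 0 0 -0.01;0 0 0 -50 0 0 0;0 0 0 -40 0 0 0;0 0 0 0 0 0 0;0 0 0 0 0 0 0;0 0 0 0 0 0 0' ; python3 - <<'E'
from h import *
o=get_obs();s=snapshot("wrist");c=wcam(s,o);print(o["tool_pos"],o["tool_rot"])
cv2.imwrite("pics/w2.png",cv2.resize(s["image"],None,fx=1.42,fy=1.42,interpolation=cv2.INTER_CUBIC))
E
```

```text
t: 2.7
tool_pos: [0.5082, -0.0051, 0.1034]
tool_rot: [-3.131, 0.255, -0.004]
ft_force: [0.6, 1.2, 1.1]
width: 0.999
[ 0.50821597 -0.00512941  0.10336899] [-3.13088163  0.25541923 -0.00426888]
```

View pics/w2.png

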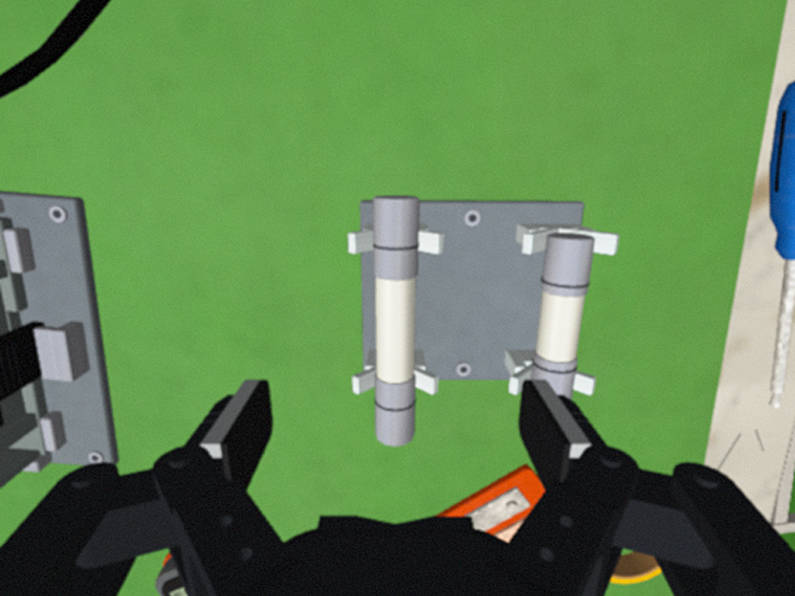

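```bash
python3 - <<'E'
from h import *
o=get_obs();s=snapshot("wrist");c=wcam(s,o)
g=lambda p,k:((np.array(p)+.5)/k-.5)
A=[back(c,g(p,1.42),.05) for p in [(396.5,277),(395.5,380)]]
print(o["tool_pos"],np.mean(A,0),np.linalg.norm(A[0]-A[1]),np.degrees(np.arctan2(*(A[0]-A[1])[[1,0]])))
E
```

```text
[ 0.50823148 -0.00496783  0.1033125 ] [ 0.50724837 -0.00445358  0.05      ] 0.05447583588705161 -9.825546094894102
```

```bash
python3 -m jog '0 -1 0.5 -30 0 0 0;0 0 0 -30 0 0 0;0 0 0 -16 0 0 0;0 0 0 0 0 0 0;0 0 0 0 0 0 0;255 0 0 0 0 0 0;255 0 0 0 0 0 0;255 0 0 0 0 0 0;255 0 0 0 0 0 0;255 0 0 0 0 0 0;255 0 0 0 0 0 0;255 0 0 0 0 0 0' 45;  python3 - <<'E'
from h import *
o=get_obs();s=snapshot("wrist");c=wcam(s,o);print(o["tool_pos"],o["tool_rot"],o["width"])
cv2.imwrite("pics/w3.png",cv2.resize(s["image"],None,fx=1.42,fy=1.42,interpolation=cv2.INTER_CUBIC))
E
```

```text
t: 4.0
tool_pos: [0.5064, -0.0046, 0.0256]
tool_rot: [3.131, -0.255, 0.0]
ft_force: [-1.0, -1.7, 7.0]
width: 0.219
[ 0.50639447 -0.00462255  0.02557591] [ 3.13093514e+00 -2.55129447e-01  4.42323407e-04] 0.2191383231214846
```

View pics/w3.png

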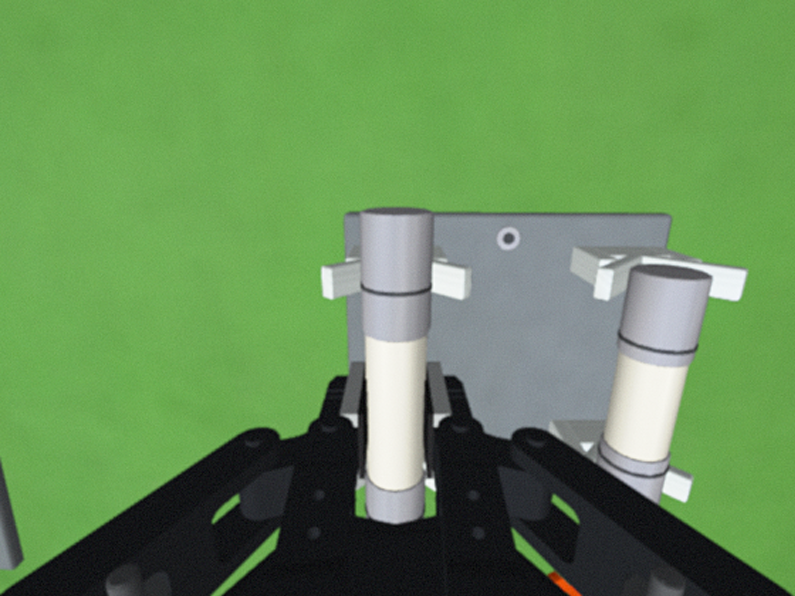

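```bash
python3 -m jog '255 0 0 10 0 0 0;255 0 0 30 0 0 0;255 0 0 45 0 0 0;255 0 0 45 0 0 0;255 0 0 20 0 0 0;255 0 0 0 0 0 0;255 0 0 0 0 0 0;255 0 0 0 0 0 0' 45;  python3 - <<'E'
from h import *
o=get_obs();s=snapshot("wrist");c=wcam(s,o);print(o["tool_pos"],o["tool_rot"],o["width"],o["ft_force"])
cv2.imwrite("pics/w4.png",cv2.resize(s["image"],None,fx=1.42,fy=1.42,interpolation=cv2.INTER_CUBIC))
E
```

```text
t: 4.85
tool_pos: [0.5058, -0.0042, 0.1743]
tool_rot: [3.131, -0.254, -0.003]
ft_force: [-0.1, 0.1, -1.6]
width: 0.215
[ 0.50582949 -0.004203    0.17432736] [ 3.13123561e+00 -2.54480549e-01 -2.74970748e-03] 0.21513344931876383 [-0.09441578  0.08322404 -1.6219289 ]
```

View pics/w4.png

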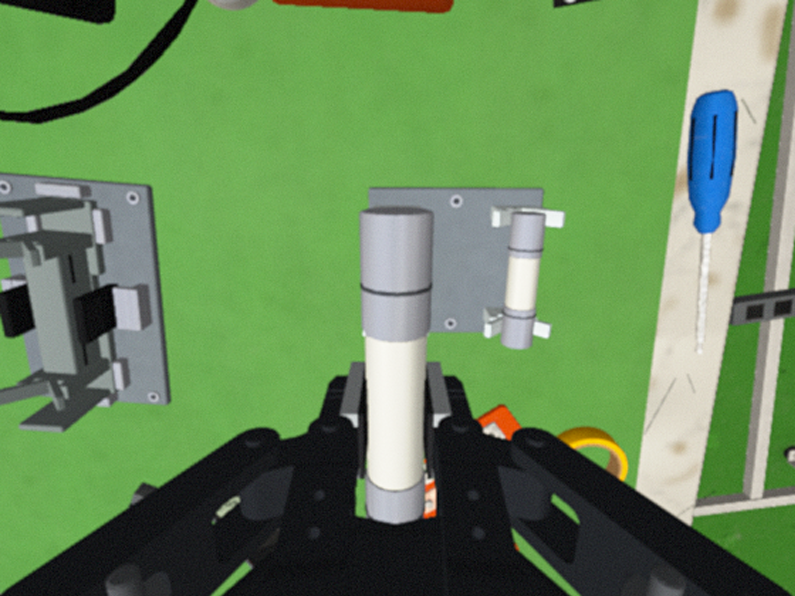

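```bash
python3 - <<'E'
from h import *
o=get_obs();s=snapshot("wrist");T=s["tool_from_camera"];K=s["camera_matrix"]
A=[]
for p in [(396,337),(395,489)]:
    u=((np.array(p)+.5)/1.42-.5);d=T[:3,:3]@np.linalg.inv(K)@[u[0],u[1],1];C=T[:3,3];A.append(C+d*(-.0244-C[2])/d[2])
A=np.array(A);print(A,A.mean(0),A[0,0]-A[1,0])
Rt=R.from_rotvec(o["tool_rot"]).as_matrix();print(np.degrees(np.arctan2(Rt[1,0],Rt[0,0])),Rt[:,0])
E
```

```text
[[ 0.02808664 -0.00036881 -0.0244    ]
 [-0.0277735  -0.00070096 -0.0244    ]] [ 0.00015657 -0.00053489 -0.0244    ] 0.05586013378153969
-9.294380138754104 [ 0.98686987 -0.16150675 -0.00185141]
```

```bash
python3 -m jog '255 0 20 0 0 0 0;255 2 40 0 0 0 -0.02;255 3 40 0 0 0 -0.02;255 4 40 0 0 0 -0.02;255 4 40 0 0 0 -0.025;255 4 35 0 0 0 0;255 0.7 18.7 0 0 0 0;255 0 0 0 0 0 0;255 0 0 0 0 0 0;255 0 0 0 0 0 0';  python3 - <<'E'
from h import *
o=get_obs();s=snapshot("wrist");c=wcam(s,o);print(o["tool_pos"],o["tool_rot"],o["width"],o["joints"].round(2))
cv2.imwrite("pics/w5.png",cv2.resize(s["image"],None,fx=1.42,fy=1.42,interpolation=cv2.INTER_CUBIC))
s=snapshot("scene");cv2.imwrite("pics/s5.png",cv2.resize(s["image"][100:340,140:400],None,fx=2.5,fy=2.5,interpolation=cv2.INTER_CUBIC))
E
```

```text
t: 5.95
tool_pos: [0.5242, 0.2281, 0.1751]
tool_rot: [3.117, -0.39, -0.0]
ft_force: [-0.0, 0.5, -1.2]
width: 0.212
[0.52417223 0.22808183 0.17508715] [ 3.11661585e+00 -3.89660510e-01 -4.05867697e-04] 0.2121251128660342 [-0.61  0.79  0.3   1.58 -0.29  0.82 -2.02]
```

View pics/w5.png

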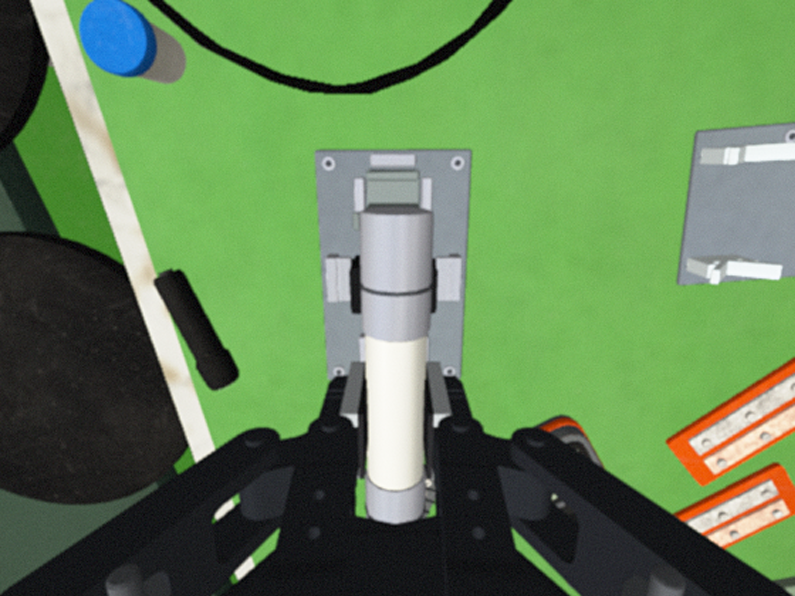

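View pics/s5.png

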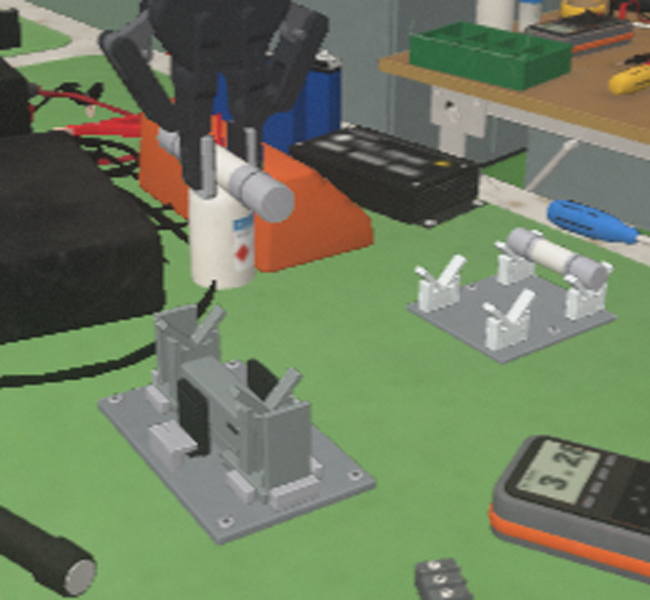

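```bash
python3 - <<'E'
from h import *
o=get_obs();s=snapshot("wrist");c=wcam(s,o)
g=lambda p,k=1.42:((np.array(p)+.5)/k-.5)
Q=[back(c,g(p),.008)[:2] for p in [(316,150),(471,150)]]
S=[back(c,g(p),.008)[:2] for p in [(328,162.5),(457.5,162.5),(338.5,371.5),(452.5,371.5)]]
m1=(S[0]+S[1])/2;m2=(S[2]+S[3])/2
print("screw ctr",(m1+m2)/2,np.linalg.norm(m1-m2),np.linalg.norm(S[0]-S[1]),"yaw",np.degrees(np.arctan2(*(m1-m2)[::-1])),np.degrees(np.arctan2(*(Q[0]-Q[1])[::-1]))-90)
m=(Q[0]+Q[1])/2;th=np.radians(-14.2);print("from edge",m-.088*np.array([np.cos(th),np.sin(th)]))
Rt=R.from_rotvec(o["tool_rot"]).as_matrix();print(o["tool_pos"],np.degrees(np.arctan2(Rt[1,0],Rt[0,0])))
E
```

```text
screw ctr [0.52193283 0.23045192] 0.1599946938372776 0.08923329607315876 yaw -13.584125024998926 -14.276505263378226
from edge [0.52213505 0.2307355 ]
[0.52424437 0.22837046 0.17527833] -14.249957907563408
```

```bash
python3 -m jog '255 -1.7 1.5 -30 0 0 0;255 0 0 -40 0 0 0;255 0 0 -28 0 0 0;255 0 0 0 0 0 0;255 0 0 0 0 0 0;255 0 0 0 0 0 0';  python3 - <<'E'
from h import *
o=get_obs();s=snapshot("wrist");c=wcam(s,o);print(o["tool_pos"],o["tool_rot"],o["width"],o["ft_force"])
cv2.imwrite("pics/w6.png",cv2.resize(s["image"],None,fx=1.42,fy=1.42,interpolation=cv2.INTER_CUBIC))
s=snapshot("scene");cv2.imwrite("pics/s6.png",cv2.resize(s["image"][170:320,160:310],None,fx=4,fy=4,interpolation=cv2.INTER_CUBIC))
E
```

```text
t: 6.7
tool_pos: [0.5231, 0.231, 0.079]
tool_rot: [-3.116, 0.388, -0.003]
ft_force: [-0.1, -0.5, -2.1]
width: 0.213
[0.52313689 0.23104    0.07895725] [-3.11639008e+00  3.87546193e-01 -3.04362345e-03] 0.21319423139861773 [-0.13441142 -0.50853477 -2.05598807]
```

View pics/w6.png

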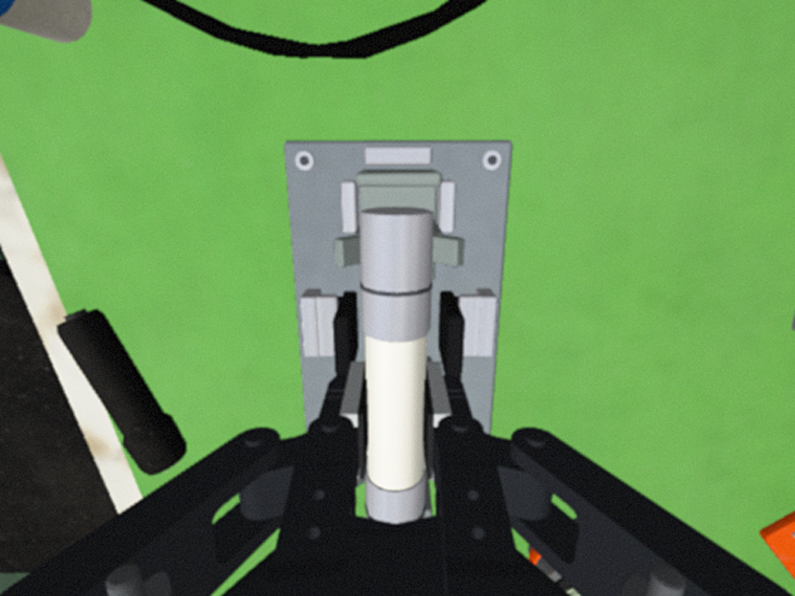

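View pics/s6.png

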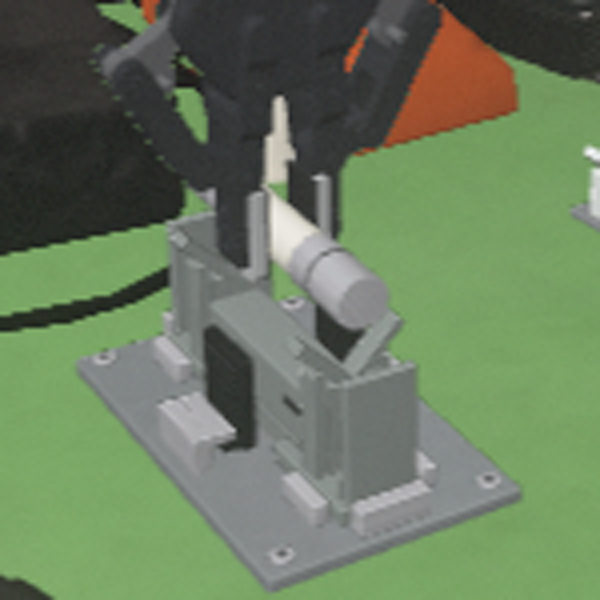

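```bash
python3 - <<'E'
from h import *
o=get_obs();s=snapshot("wrist");c=wcam(s,o)
g=lambda p,k=1.42:((np.array(p)+.5)/k-.5)
Q=[back(c,g(p),.008)[:2] for p in [(285,141),(511.5,141),(304.5,160),(491.5,160)]]
th=np.radians(-14.2);e=np.array([np.cos(th),np.sin(th)])
print((Q[0]+Q[1])/2-.088*e,np.linalg.norm(Q[0]-Q[1]),(Q[2]+Q[3])/2-.08*e,np.degrees(np.arctan2(*(Q[0]-Q[1])[::-1]))-90)
Q=[back(c,g(p),.075)[:2] for p in [(336,236),(464,237)]];print("saddle top outer edge+",(Q[0]+Q[1])/2-.053*e,np.linalg.norm(Q[0]-Q[1]))
Q=[back(c,g(p),.068)[:2] for p in [(358,172),(441,172)]];print("endplate outer",(Q[0]+Q[1])/2-.075*e,np.linalg.norm(Q[0]-Q[1]))
E
```

```text
[0.52212243 0.23076962] 0.10610335986033842 [0.52169512 0.23096918] -14.193705537418609
saddle top outer edge+ [0.52325257 0.23004575] 0.044042641853974634
endplate outer [0.52244866 0.23045016] 0.028594968341132045
```

```bash
python3 -m jog '255 -0.7 -1 -6 0 0 0;255 0 0 -7 0 0 0;255 0 0 -5 0 0 0;255 0 0 -2.5 0 0 0;255 0 0 0 0 0 0;255 0 0 0 0 0 0;255 0 0 0 0 0 0';  python3 - <<'E'
from h import *
o=get_obs();s=snapshot("wrist");c=wcam(s,o);print(o["tool_pos"],o["tool_rot"],o["width"],o["ft_force"],o["wrist_torque"])
cv2.imwrite("pics/w7.png",cv2.resize(s["image"],None,fx=1.42,fy=1.42,interpolation=cv2.INTER_CUBIC))
s=snapshot("scene");cv2.imwrite("pics/s7.png",cv2.resize(s["image"][170:320,160:310],None,fx=4,fy=4,interpolation=cv2.INTER_CUBIC))
E
```

```text
t: 7.55
tool_pos: [0.5216, 0.2301, 0.0567]
tool_rot: [-3.117, 0.387, 0.0]
ft_force: [-1.3, 1.4, 1.7]
width: 0.219
[0.52156065 0.23009066 0.05667964] [-3.11745706e+00  3.87036774e-01  2.76971203e-04] 0.21889050374602778 [-1.30151852  1.36884593  1.67282502] [0.29887892 0.31329983 0.15862944]
```

View pics/s7.png

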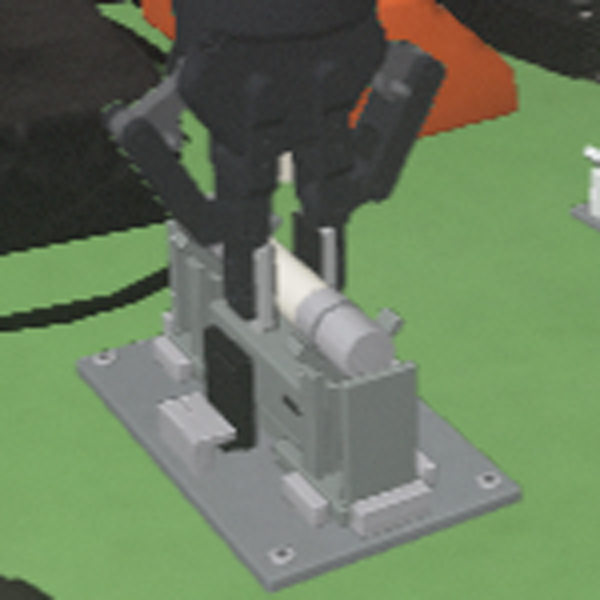

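View pics/w7.png

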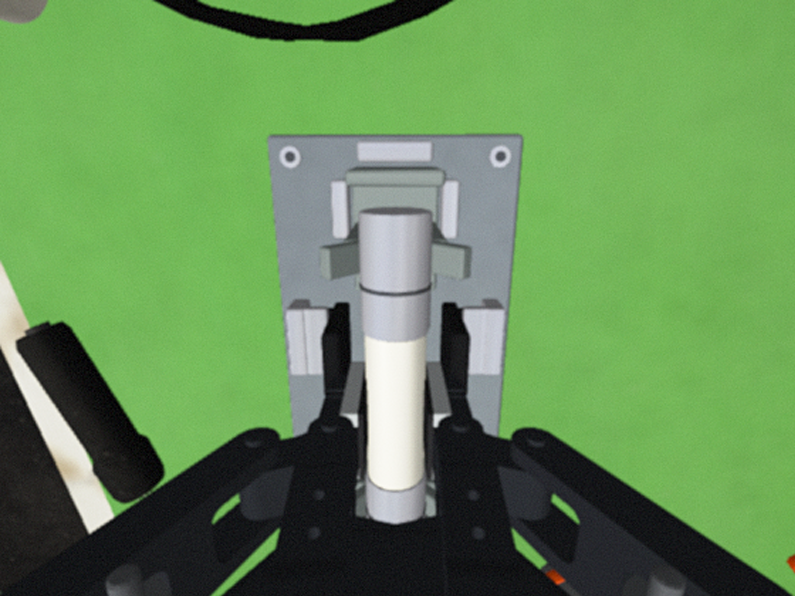

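```bash
python3 -m jog '200 0 0 0 0 0 0;150 0 0 0 0 0 0;100 0 0 0 0 0 0;0 0 0 0 0 0 0;0 0 0 0 0 0 0;0 0 0 0 0 0 0;0 0 0 0 0 0 0;0 0 0 0 0 0 0;0 0 0 0 0 0 0;0 0 0 20 0 0 0;0 0 0 30 0 0 0;0 0 0 0 0 0 0';  python3 - <<'E'
from h import *
o=get_obs();s=snapshot("wrist");c=wcam(s,o);print(o["tool_pos"],o["tool_rot"],o["width"],o["ft_force"],o["wrist_torque"])
cv2.imwrite("pics/w8.png",cv2.resize(s["image"],None,fx=1.42,fy=1.42,interpolation=cv2.INTER_CUBIC))
s=snapshot("scene");cv2.imwrite("pics/s8.png",cv2.resize(s["image"][170:320,160:310],None,fx=4,fy=4,interpolation=cv2.INTER_CUBIC))
E
```

```text
t: 8.85
tool_pos: [0.5229, 0.2303, 0.1097]
tool_rot: [-3.115, 0.387, -0.006]
ft_force: [-0.5, 0.1, -0.5]
width: 1.002
[0.52292304 0.23033135 0.10973581] [-3.11538079  0.38722161 -0.00594055] 1.0018024034633388 [-0.52130866  0.12859599 -0.47643504] [ 0.00458481 -0.01814064  0.0278025 ]
```

View pics/s8.png

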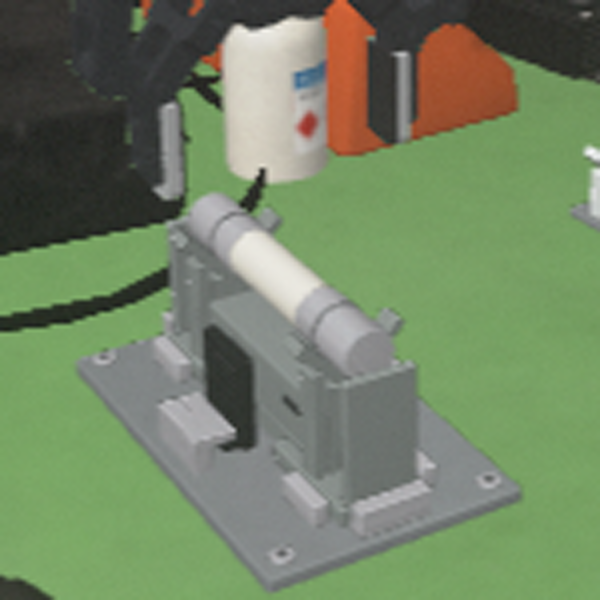

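View pics/w8.png

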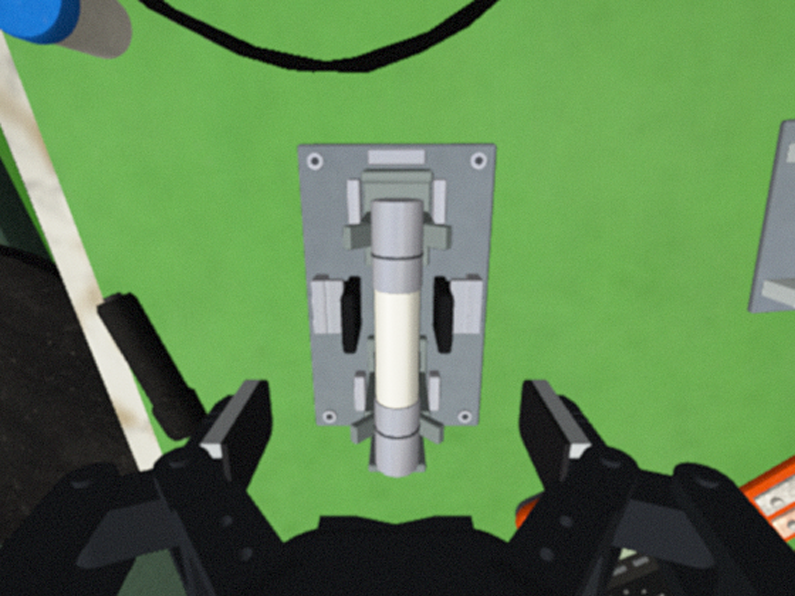

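```bash
python3 - <<'E'
from h import *
o=get_obs();s=snapshot("wrist");c=wcam(s,o)
g=lambda p,k=1.42:((np.array(p)+.5)/k-.5)
A=np.array([back(c,g(p),.081)[:2] for p in [(398,291),(397.5,406)]]);print("fuse",A.mean(0),np.linalg.norm(A[0]-A[1]))
S=[back(c,g(p),.008)[:2] for p in [(315,160.5),(479,160.5),(329,417),(465,417)]]
print("stand",np.mean(S,0),np.degrees(np.arctan2(*((S[0]+S[1]-S[2]-S[3])[::-1]))))
Q=[back(c,g(p),.0505)[:2] for p in [(350,278),(444,278)]];Q2=[back(c,g(p),.0505)[:2] for p in [(350,352),(444,352)]]
print("catch",np.mean(Q,0),np.mean(Q2,0),np.linalg.norm(Q[0]-Q[1]),np.linalg.norm(Q[0]-Q2[0]))
Rt=R.from_rotvec(o["tool_rot"]).as_matrix();print(o["tool_pos"],np.degrees(np.arctan2(Rt[1,0],Rt[0,0])),Rt[:,2])
E
```

```text
fuse [0.52186307 0.22960732] 0.05410657399544305
stand [0.52086837 0.23002412] -14.110423057505955
catch [0.54561785 0.22389556] [0.50783014 0.23339498] 0.045254511276628044 0.03899220363236234
[0.52173408 0.23010718 0.1069779 ] -14.15915752741166 [ 6.40998939e-04  5.51340264e-04 -9.99999643e-01]
```

```bash
python3 -m jog '0 0 0 -30 0 0 0;0 0 0 -30 0 0 0;0 0 0 -15 0 0 0;0 0 0 -6.5 0 0 0;0 0 0 0 0 0 0;0 0 0 0 0 0 0;60 0 0 0 0 0 0;60 0 0 0 0 0 0;60 0 0 0 0 0 0';  python3 - <<'E'
from h import *
o=get_obs();s=snapshot("wrist");c=wcam(s,o);print(o["tool_pos"],o["tool_rot"],o["width"],o["ft_force"],o["wrist_torque"])
cv2.imwrite("pics/w9.png",cv2.resize(s["image"],None,fx=1.42,fy=1.42,interpolation=cv2.INTER_CUBIC))
s=snapshot("scene");cv2.imwrite("pics/s9.png",cv2.resize(s["image"][170:320,160:310],None,fx=4,fy=4,interpolation=cv2.INTER_CUBIC))
E
```

```text
t: 9.9
tool_pos: [0.5218, 0.2301, 0.0257]
tool_rot: [-3.117, 0.387, -0.001]
ft_force: [-0.5, -0.3, 0.3]
width: 0.764
[0.52183838 0.23005058 0.02569965] [-3.11718638e+00  3.87260994e-01 -8.86647744e-04] 0.7643475686660637 [-0.46375244 -0.28630022  0.25877399] [-0.0059902  -0.0004675   0.00866931]
```

View pics/s9.png

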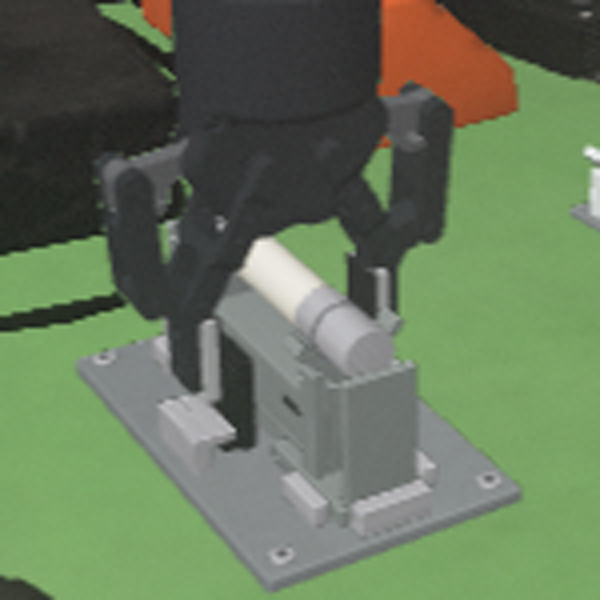

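View pics/w9.png

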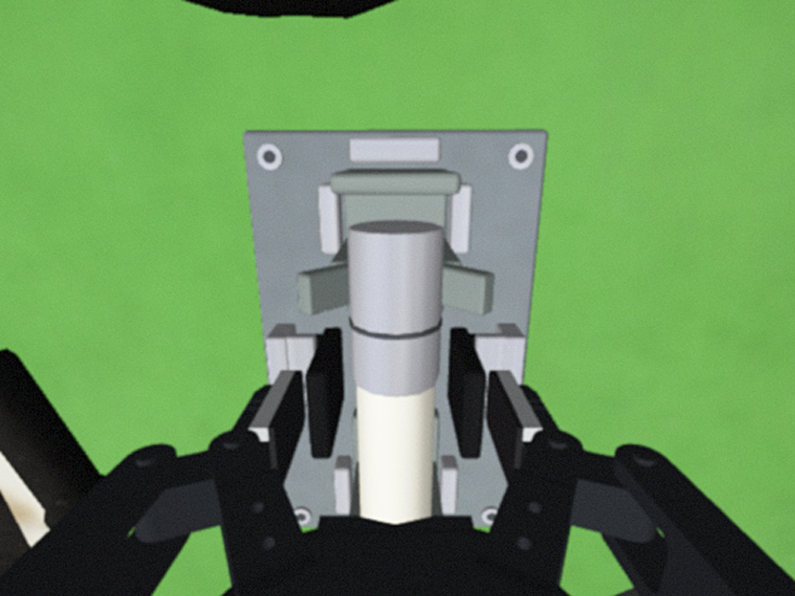

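```bash
python3 -m jog '90 0 0 0 0 0 0;110 0 0 0 0 0 0;130 0 0 0 0 0 0;255 0 0 0 0 0 0;255 0 0 0 0 0 0;255 0 0 0 0 0 0;255 0 0 0 0 0 0;255 0 0 0 0 0 0' 70;  python3 - <<'E'
from h import *
o=get_obs();s=snapshot("wrist");c=wcam(s,o);print(o["tool_pos"],o["tool_rot"],o["width"],o["width"]*85,o["ft_force"],o["wrist_torque"])
cv2.imwrite("pics/w10.png",cv2.resize(s["image"],None,fx=1.42,fy=1.42,interpolation=cv2.INTER_CUBIC))
s=snapshot("scene");cv2.imwrite("pics/s10.png",cv2.resize(s["image"][170:320,160:310],None,fx=4,fy=4,interpolation=cv2.INTER_CUBIC))
E
```

```text
t: 10.8
tool_pos: [0.5219, 0.23, 0.0268]
tool_rot: [-3.117, 0.387, -0.001]
ft_force: [-7.5, -1.7, 31.9]
width: 0.47
[0.52193063 0.23002898 0.02676182] [-3.11671845e+00  3.87319703e-01 -1.33403878e-03] 0.47008129984117475 39.95691048649985 [-7.45471529 -1.72989171 31.85138188] [-0.47118735  1.62772956  0.04806728]
```

View pics/s10.png

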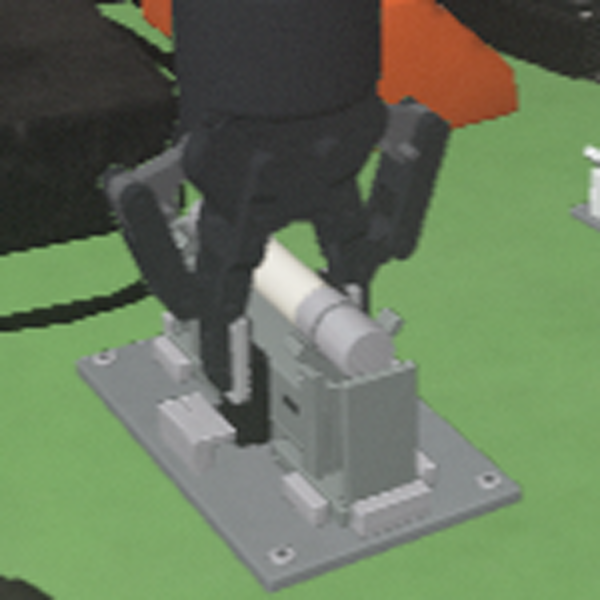

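View pics/w10.png

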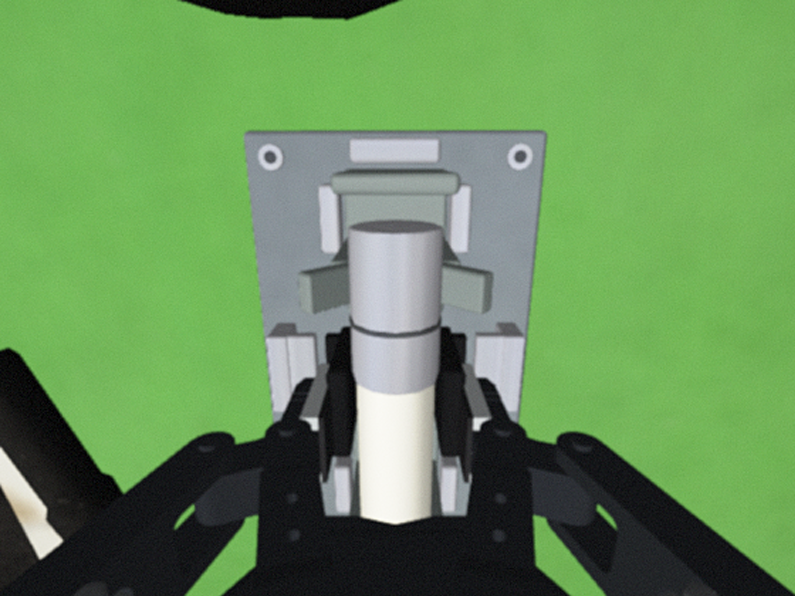

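```bash
python3 -m jog '255 0 0 2 0 0 0;255 0 0 2 0 0 0;255 0 0 3 0 0 0;255 0 0 3 0 0 0;255 0 0 0 0 0 0;255 0 0 0 0 0 0' 80;  python3 - <<'E'
from h import *
o=get_obs();print(o["tool_pos"],o["width"],o["ft_force"],o["wrist_torque"])
s=snapshot("scene");cv2.imwrite("pics/s11.png",cv2.resize(s["image"][170:320,160:310],None,fx=4,fy=4,interpolation=cv2.INTER_CUBIC))
E
```

```text
t: 11.5
tool_pos: [0.5216, 0.23, 0.0352]
tool_rot: [-3.118, 0.387, 0.0]
ft_force: [-0.6, -0.6, -4.1]
width: 0.452
[0.52162656 0.22997519 0.03521744] 0.4516267688179627 [-0.58765359 -0.60455905 -4.10104204] [ 0.02621483  0.00782958 -0.00841929]
```

View pics/s11.png

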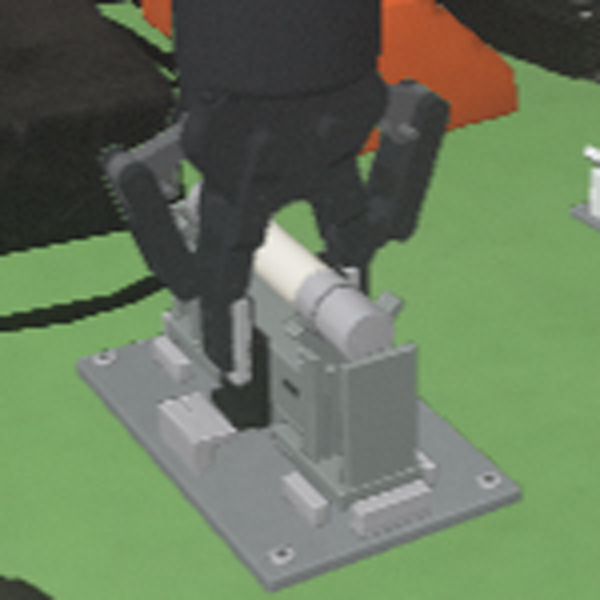

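```bash
python3 -m jog '255 0 0 6 0 0 0;255 0 0 12 0 0 0;255 0 0 18 0 0 0;255 0 0 22 0 0 0;255 0 0 22 0 0 0;255 0 0 18 0 0 0;255 0 0 12 0 0 0;255 0 0 6 0 0 0;255 0 0 0 0 0 0;255 0 0 0 0 0 0;255 0 0 0 0 0 0;255 0 0 0 0 0 0';  python3 - <<'E'
from h import *
o=get_obs();print(o["tool_pos"],o["width"],o["ft_force"],o["wrist_torque"],o["joints"].round(2),o["qd"].round(3))
Rt=R.from_rotvec(o["tool_rot"]).as_matrix();print(np.degrees(np.arctan2(Rt[1,0],Rt[0,0])),Rt[:,2])
s=snapshot("scene");cv2.imwrite("pics/s12.png",cv2.resize(s["image"][110:320,150:310],None,fx=2.8,fy=2.8,interpolation=cv2.INTER_CUBIC))
s=snapshot("wrist");cv2.imwrite("pics/w12.png",s["image"])
E
```

```text
t: 12.75
tool_pos: [0.5215, 0.2298, 0.1507]
tool_rot: [3.117, -0.387, -0.001]
ft_force: [0.3, -0.8, -4.1]
width: 0.448
[0.52149098 0.22984178 0.15072263] 0.44848498200478465 [ 0.33699881 -0.75133429 -4.0522477 ] [-0.01999375  0.01707091 -0.0139226 ] [-0.61  0.82  0.28  1.61 -0.31  0.75 -2.01] [-0.002 -0.004 -0.001 -0.002  0.     0.004 -0.001]
-14.16974346840471 [-7.33200977e-04 -2.96099523e-04 -9.99999687e-01]
```

View pics/s12.png

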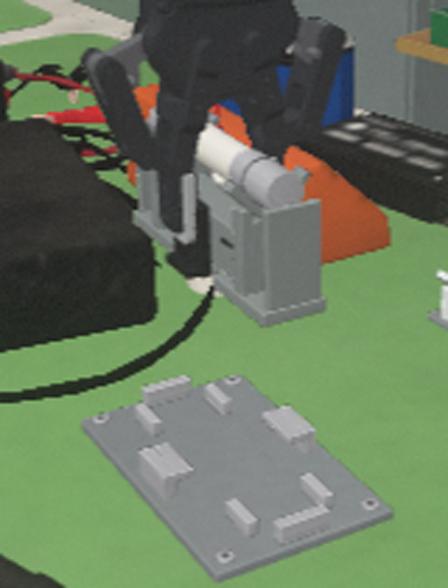

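View pics/w12.png

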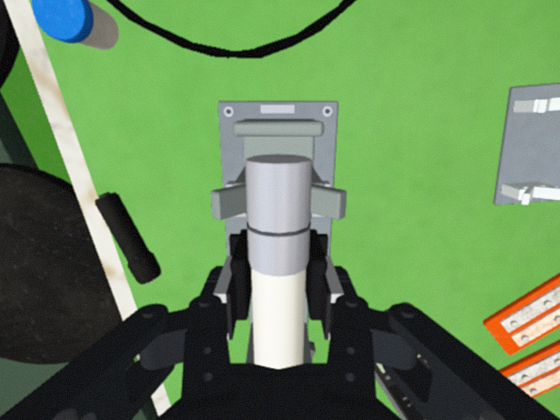

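```bash
python3 -m jog '255 0 0 0 0 0 0;255 0 0 0 0 0 0;255 0 0 0 0 0 0;255 0 0 0 0 0 0' ; python3 - <<'E'
from cell import *
o=get_obs();print(o["tool_pos"],o["width"],o["ft_force"],abs(o["qd"]).max())
print(finish_job())
E
```

```text
t: 13.25
tool_pos: [0.5216, 0.23, 0.1513]
tool_rot: [-3.117, 0.387, -0.0]
ft_force: [-0.2, -1.1, -3.5]
width: 0.453
[0.52164975 0.22996093 0.15127479] 0.4531909726808578 [-0.18298179 -1.07419044 -3.51780462] 0.0012567297318703018
the job is handed in; nothing more can be done
None
```

I laid the long fuse in the carrier's two V saddles and let go of it. Then I squeezed both catches at 70 to 80 N and lifted the carrier straight up about 12 cm. I handed the job in at 13.3 s while still holding it there.

- **Final hold:** the tool was level to within 0.1° and still. The vertical force was about 3.5 to 4 N, which matches the weight of the carrier with the fuse in it. The pictures after the lift show the fuse lying level in both saddles, the stand empty, and the carrier clear above it.
- **Catches:** I have no direct reading of their travel. The opening reads about 38 mm against the expected 44 mm. That reading also came out low on the fuse (about 18.5 mm for 20 mm), and the carrier came free of the lips without resistance, so I take both as fully squeezed.
- **Force peak:** squeezing the catches pushed the fingertips up with about 32 N at the wrist, and it went away at the start of the lift. It came from the fingers rather than the gripper's body, and it is well under the 120 N wrist limit.
- **Short fuse:** I never touched it. It was last seen in its rest just before the long fuse went down; that row of the rest is outside the later pictures.

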